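# File the tank-wall sample panel in the narrowest slot that takes it

## Robot

A 6-joint arm with a two-finger parallel gripper is mounted at the origin on the work surface. World frame = base frame: x ahead of the robot, y to its left, z up, the work surface at z = 0. Lengths are in mm, angles in rad, forces in N, time in s.
With the tool pointing down it reaches from about 350 to 975 mm from the base axis. Payload 7.1 kg.
Tool frame: the origin (TCP) lies on the front face of the gripper's body, between the roots of the fingers; the fingertips stand 80 mm ahead of it and the grasp point (between the pads) lies 61 mm ahead of it; z points along the fingers, y is the line along which they close (so a half turn about z gives the same grasp; the last joint's range is limited). The gripper opens to 88 mm and grips with 3 to 60 N. Pads are 20 mm wide; open, the fingers measure 115 mm over their backs; the gripper's body (75 mm by 178 mm) begins 61 mm behind the grasp point.
Start: joints at [-1.183, 0.423, 1.63, -0, 1.089, -0.019], TCP at [247.311, -573.971, 302.675] pointing down, gripper open.
Joint ranges: [-3, 3], [-0.9, 2.11], [0.09, 2.58], [-1.31, 4.45], [0.11, 2.69], [-2.54, 2.54]. Speed limits (rad/s): [2.39, 2.39, 3.01, 3.14, 3.14, 3.14].

## Interface

Orientations are given as a rotation vector (axis times angle).
In Python, from workcell import readout, vision, close_job gives the robot as it stands.
- The arm moves only by the tool servo_tool, never from a script. Its argument "plan" is a list that holds one entry, the list of rows, each a list of 7 numbers: the gripper command: -1 is fully open, 1 is shut, values between are in proportion, then the shift along the world's x, y, z in units of 40 mm (1.0 is 40 mm), then the turn, a rotation vector about the world's x, y, z in units of 5 degrees (1.0 is 5 degrees). A call has 1 to 5 rows; each row shifts and turns the commanded pose from where the row before left it; what a row does not reach is not made up. A row lasts 1/12 s, in which the tool goes at most 41.7 mm and 7.16 degrees, less where a joint would pass 70% of its speed; a pose out of reach is approached as far as the arm can. A call is refused whole if a number of a shift passes 1 or a number of a turn 1, either way. A call with a gripper value outside its range is refused whole. The fingers move at their own pace and stop on an object; the grip force is fixed at half the most. Time passes only in rows, so rows that do not move let the fingers close. It gives the time, the measured TCP pose, the force, the opening and the grip force at its end, in the units of the state.
- readout.get_obs(): the state, without advancing time (a new reading comes with each control period).
- vision.get_image(name): name is "scene" or "top" or "wrist"; returns the picture (384x512x3 uint8, red, green, blue); there is no depth.
- vision.camera_params(name): a dict with "fx", "fy", "cx", "cy" (pixels), "rvec" (rotation vector, rad) and "tvec" (3), from world to camera coordinates, as OpenCV has them; the wrist camera has in their place "hand_eye" (4x4, takes a point from camera to tool coordinates, whose origin is the TCP and whose axes are the flange's). Camera axes: x right, y down, z forward; pixel columns grow to the right and rows downward; lengths in mm; the calibration is good to about 2 mm. A picture is of the moment at which its call begins: read the wrist's pose just before it. camera_params takes no time and is no camera call.
- close_job(): hands the job in; it is judged then, once.
The state is a dict: "t": time; "qpos": joint angles; "qvel": joint speeds; "joint_torque": joint torques, N m; "ee_pos": TCP position; "orientation": TCP orientation; "ft_force": force on the tool from outside, world axes, zero at the start; "moment": the same for the moment, N m; "width": finger opening in mm; "grasp_force": force on a finger pad.
Only numpy, scipy, OpenCV 4.12 (cv2) and the standard library are available. Lean on these libraries where they do the work, as an engineer would, in place of code of your own. Each camera call takes 0.05 s, during which the arm holds its last target. There are 200 camera calls.

## Task

Take the sample panel that hangs alone on the single stand and put it away in the slanted rack, in the narrowest slot that accepts it, fully down on the slot's floor, and let go. Its thickness is not marked, so try the slots from the narrow end and step along until one takes it; do not put it down a slot wider than that. Leave the two panels on the double stand, the spray bottle and the plants where they are.

Things in the scene. Friction and masses are not known exactly. Their poses are not given: they have to be found in the camera images.
- panel_a: loose sample panel: grey plate 70 mm along x, 75 mm tall (z), and 8, 13 or 18 mm thick (y), with a black grip bar on its top edge, the same on all three: 104 mm along x, 20 along y, from 75 to 93 mm above the origin. Three panels, three thicknesses; which has which is not told. Origin: centre of the plate's lower edge; z points up to the bar. 70 to 230 g.
- panel_b: loose sample panel: grey plate 70 mm along x, 75 mm tall (z), and 8, 13 or 18 mm thick (y), with a black grip bar on its top edge, the same on all three: 104 mm along x, 20 along y, from 75 to 93 mm above the origin. Three panels, three thicknesses; which has which is not told. Origin: centre of the plate's lower edge; z points up to the bar. 70 to 230 g.
- panel_c: loose sample panel: grey plate 70 mm along x, 75 mm tall (z), and 8, 13 or 18 mm thick (y), with a black grip bar on its top edge, the same on all three: 104 mm along x, 20 along y, from 75 to 93 mm above the origin. Three panels, three thicknesses; which has which is not told. Origin: centre of the plate's lower edge; z points up to the bar. 70 to 230 g.
- rack: fixed white block, 100 (x) by 214 (y) by 53 mm (z); origin: centre of its underside, 35 mm above the table. Tilted 25 deg about its y: its z, along which panels come out of the slots, leans towards the robot. Four blind slots 45 mm apart along y, narrowest at minus y. A panel fully down stands out by 30 mm of plate plus the grip bar and may lean on the lower end wall.
- slot1 (a point): centre of the mouth of rack slot 1, 5 mm wide (rack's y), 76 mm long (rack's x); axes as rack. Flat dark floor 45 mm below the mouth, along minus z. Rims rounded with a 4 mm radius as a lead-in: a panel that does not fit sinks in by only about 1 mm.
- slot2 (a point): centre of the mouth of rack slot 2, 10.5 mm wide (rack's y), 76 mm long (rack's x); axes as rack. Flat dark floor 45 mm below the mouth, along minus z. Rims rounded with a 4 mm radius as a lead-in: a panel that does not fit sinks in by only about 1 mm.
- slot3 (a point): centre of the mouth of rack slot 3, 15.5 mm wide (rack's y), 76 mm long (rack's x); axes as rack. Flat dark floor 45 mm below the mouth, along minus z. Rims rounded with a 4 mm radius as a lead-in: a panel that does not fit sinks in by only about 1 mm.
- slot4 (a point): centre of the mouth of rack slot 4, 20.5 mm wide (rack's y), 76 mm long (rack's x); axes as rack. Flat dark floor 45 mm below the mouth, along minus z. Rims rounded with a 4 mm radius as a lead-in: a panel that does not fit sinks in by only about 1 mm.
- single_bay (a point): on the fixed aluminium stand for one panel: where the origin of the panel hanging there is, 10 mm above the table; z up, x along the grip bar. Two uprights, 16 (x) by 50 mm (y), tops 85 mm above the table, 76 mm clear between them in x, carry the ends of the grip bar from below; nothing else holds it.
- double_stand: a like fixed stand, 110 mm long in its y, parallel to the single stand and 150 to 200 mm to its right; the two other panels hang 30 mm either side of its middle. Origin: centre of its underside.
- spray_bottle: red spray bottle, 88 mm across, 200 mm tall, loose. Origin: centre of its underside.
- plant_pot1: small black net pot with a green plant, 57 mm across, about 80 mm tall, loose. Origin: centre of its underside.
- plant_pot2: small black net pot with a green plant, 57 mm across, about 80 mm tall, loose. Origin: centre of its underside.
Things that resemble listed ones, but are neither listed nor needed, are in the scene too. What is shaped like the panel_b but orange is not meant.

How it is judged:
By the outcome, as a careful person would: the job done as asked, in the order asked, and still so for the second after the job is handed in, with the robot touching nothing.
It also fails if it takes over 48 s, if anything falls off the work surface, if the arm or the gripper's body presses on something with over 40 N, if the wrist force passes 120 N, or if a joint passes its speed limit or range.

## Working session

There is one attempt and no reset: what is moved stays moved. The work goes in short steps, Python scripts to look and compute and a tool call to move; the robot and the scene stay as the last step left them, time stands still between calls to the robot, and variables do not carry over. Pictures are saved under pics/ and viewed, at most 10 in all, crops included, and the job is handed in when it is done.

Besides the shell and the picture viewer there is one more tool, called after "Call:" by a JSON object that holds its "name" and its "arguments". servo_tool: Moves the arm, as the interface text tells. Its arguments: {"type":"object","properties":{"plan":{"type":"array"}},"required":["plan"]}

```bash
mkdir -p pics; ls; python3 - <<'E'
from workcell import readout, vision
import cv2, numpy as np
print(readout.get_obs())
for n in ("scene","top"):
    im=vision.get_image(n); cv2.imwrite(f"pics/{n}0.png",im[:,:,::-1])
    p=vision.camera_params(n); print(n,p)
    R=cv2.Rodrigues(np.array(p["rvec"],float))[0]; print(-R.T@np.array(p["tvec"]).ravel())
print(vision.camera_params("wrist"))
E
```

```text
pics
{'t': 0.0, 'qpos': array([-1.18302510e+00,  4.23818103e-01,  1.63070239e+00, -1.36355181e-05,
        1.08859734e+00, -1.90043447e-02]), 'qvel': array([ 2.42704636e-04, -1.65726257e-05,  6.13669271e-04,  8.22107145e-04,
        2.58178170e-04,  3.03431114e-04]), 'joint_torque': array([ 3.39901944e-04, -5.44628119e+01, -2.73666000e+01,  6.44604466e-02,
        2.27762922e-02, -1.40168286e-04]), 'ee_pos': array([ 247.1326123 , -573.58333161,  301.91093423]), 'orientation': array([-3.07536955e+00, -6.34272735e-01,  4.57666192e-04]), 'ft_force': array([-0.16023884,  0.28427908, -0.87777661]), 'moment': array([-0.00057311, -0.01154942, -0.04470403]), 'grasp_force': 0.0, 'width': 87.46380935648493}
scene {'fx': 499.8418817492008, 'fy': 499.8418817492008, 'cx': 258.0297068940128, 'cy': 194.333707095287, 'rvec': array([ 2.01568015,  1.41283504, -0.53741934]), 'tvec': array([-197.35797223, -345.3686898 , 2041.18555263])}
[1604.92308746 -407.83748368 1257.99786628]
top {'fx': 383.3285174358722, 'fy': 383.3285174358722, 'cx': 253.29324233825196, 'cy': 197.38437305670655, 'rvec': array([ 2.20967617, -2.16231559,  0.09719202]), 'tvec': array([ -15.81943887,  583.67232729, 1224.4445951 ])}
[ 485.7002608     8.46679839 1266.57482082]
{'fx': 338.24739033724103, 'fy': 338.24739033724103, 'cx': 256.48252507929067, 'cy': 190.73615417959726, 'hand_eye': array([[-5.18480163e-04, -9.60051894e-01, -2.79821538e-01,
         7.63054384e+01],
       [ 9.99999443e-01, -7.54955585e-04,  7.37315171e-04,
        -8.18040058e-01],
       [-9.19113658e-04, -2.79820999e-01,  9.60051750e-01,
        -8.18268708e+01],
       [ 0.00000000e+00,  0.00000000e+00,  0.00000000e+00,
         1.00000000e+00]])}
```

View pics/scene0.png

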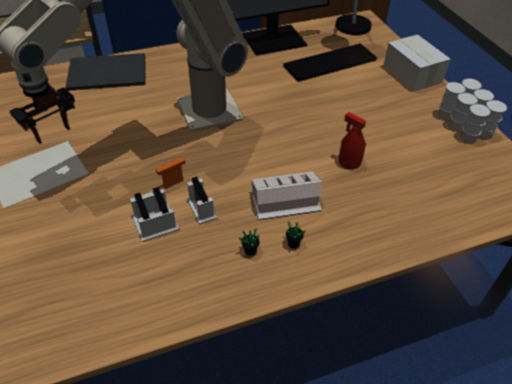

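View pics/top0.png

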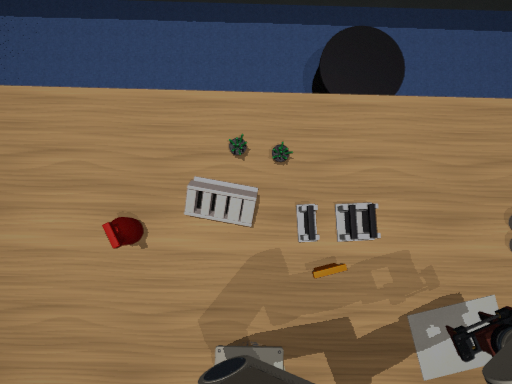

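The scene view shows the single stand at (201,200), the double stand at (152,215), the rack at (287,194) and the orange lookalike at (171,172). The top view has the single stand's black bar at (309,222), the double stand's bars at (351,222) and (373,221), the orange piece at (330,270), and the rack at (221,203) with its wider slots on the left (+y).

The panel-like candidates in the top view are (309,222), (351,222), (373,221) and orange (330,270). Only (309,222) hangs alone on a stand and is black and grey, so I'll confirm it in a crop.

```bash
cat > h.py <<'E'
import cv2, numpy as np
from workcell import readout, vision
from scipy.spatial.transform import Rotation as Ro
def cam(n, obs=None):
    """K params, camera centre, R cam->world"""
    p=vision.camera_params(n)
    if n=="wrist":
        H=np.array(p["hand_eye"]); Rt=Ro.from_rotvec(obs["orientation"]).as_matrix()
        return p, Rt@H[:3,3]+obs["ee_pos"], Rt@H[:3,:3]
    R=cv2.Rodrigues(np.array(p["rvec"],float))[0]
    return p, -R.T@np.array(p["tvec"]).ravel(), R.T
def onplane(c,uv,z0=None,n=(0,0,1),pt=None):
    p,C,R=c; n=np.array(n,float); pt=np.array([0,0,z0]) if pt is None else np.array(pt)
    uv=np.atleast_2d(uv).astype(float)
    d=np.c_[(uv[:,0]-p["cx"])/p["fx"],(uv[:,1]-p["cy"])/p["fy"],np.ones(len(uv))]@R.T
    return C+d*(((pt-C)@n)/(d@n))[:,None]
def proj(c,X):
    p,C,R=c; q=(np.atleast_2d(X)-C)@R
    return np.c_[q[:,0]/q[:,2]*p["fx"]+p["cx"],q[:,1]/q[:,2]*p["fy"]+p["cy"]]
E
python3 - <<'E'
from h import *
im=cv2.imread("pics/top0.png"); c=cam("top")
cv2.imwrite("pics/crop.png",cv2.resize(im[170:285,180:385],None,fx=3.9,fy=3.9,interpolation=cv2.INTER_CUBIC))
g=im.max(2)
def rects(m,off,amin):
    cs,_=cv2.findContours(m.astype(np.uint8),cv2.RETR_EXTERNAL,cv2.CHAIN_APPROX_NONE)
    for k in cs:
        if cv2.contourArea(k)>amin: yield cv2.boxPoints(cv2.minAreaRect(k+np.array(off)))
print("bars")
for b in rects(g[195:250,292:385]<50,(292,195),40):
    w=onplane(c,b,103); print(b.mean(0).round(1),w.mean(0).round(1)); print(w[:,:2].round(0).tolist())
print("white rack")
sub=im[170:235,175:270]; m=(sub.min(2)>110)
for b in rects(cv2.morphologyEx(m.astype(np.uint8),cv2.MORPH_CLOSE,np.ones((5,5))),(175,170),100): print(b.round(1).tolist(), onplane(c,b,83)[:,:2].round(0).tolist())
E
```

```text
bars
[308.8 222.5] [ 505.1 -172.4  103. ]
[[554.0, -155.0], [556.0, -184.0], [456.0, -189.0], [454.0, -161.0]]
[350.2 221.5] [ 510.6 -298.4  103. ]
[[560.0, -280.0], [562.0, -312.0], [462.0, -317.0], [459.0, -285.0]]
[368.7 220.8] [ 514.1 -354.7  103. ]
[[562.0, -330.0], [566.0, -370.0], [466.0, -379.0], [462.0, -340.0]]
white rack
[[181.6999969482422, 213.6999969482422], [188.89999389648438, 174.8000030517578], [257.8999938964844, 187.5], [250.8000030517578, 226.3000030517578]] [[524.0, 217.0], [645.0, 199.0], [610.0, -16.0], [490.0, 3.0]]
```

View pics/crop.png

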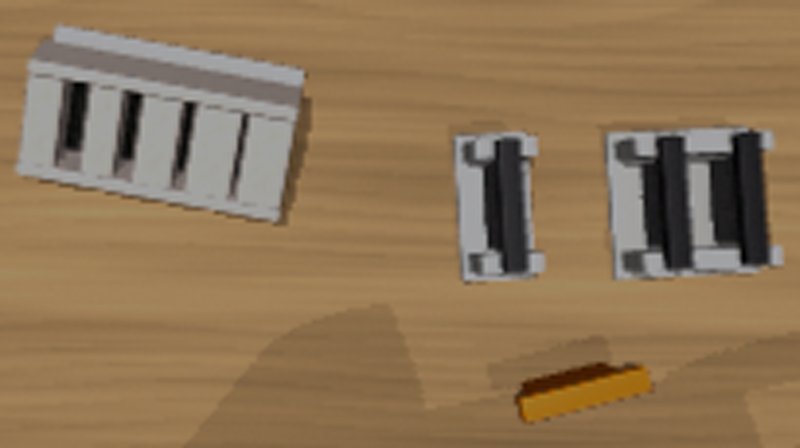

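The crop confirms it: the black bar at crop (512,205), i.e. pixel (311,222.6), hangs alone on a stand. The orange piece lies loose on the table, and the double stand holds two. The rack's slots narrow from crop (75,120) on the left to (241,155) on the right. I'll look at the rack from close by first, with the hand empty.

Call:
{"name": "servo_tool", "arguments": {"plan": [[[-1,0.4,0.92,0,0,0,-0.36],[-1,0.4,0.92,0,0,0,-0.36],[-1,0.4,0.92,0,0,0,-0.36],[-1,0.4,0.92,0,0,0,-0.36],[-1,0.4,0.92,0,0,0,-0.36]]]}}

```text
t: 0.52
ee_pos: [327.4, -388.1, 302.3]
orientation: [-3.117, -0.388, 0.0]
ft_force: [1.3, -0.1, 0.2]
width: 87.6
grasp_force: 0.0
```

Call:
{"name": "servo_tool", "arguments": {"plan": [[[-1,0.4,0.92,0,0,0,-0.36],[-1,0.4,0.92,0,0,0,-0.36],[-1,0.4,0.92,0,0,0,-0.36],[-1,0.4,0.92,0,0,0,-0.36],[-1,0.4,0.92,0,0,0,-0.36]]]}}

```text
t: 0.93
ee_pos: [407.5, -204.1, 302.6]
orientation: [-3.138, -0.142, 0.0]
ft_force: [0.2, -0.5, -0.8]
width: 87.6
grasp_force: 0.0
```

Call:
{"name": "servo_tool", "arguments": {"plan": [[[-1,0.4,0.92,0,0,0,-0.36],[-1,0.4,0.92,0,0,0,-0.36],[-1,0.4,0.92,0,0,0,-0.36],[-1,0.4,0.92,0,0,0,-0.36],[-1,0.4,0.92,0,0,0,-0.36]]]}}

```text
t: 1.35
ee_pos: [487.5, -19.9, 302.6]
orientation: [3.14, -0.103, -0.0]
ft_force: [0.3, -0.3, 1.0]
width: 88.0
grasp_force: 0.0
```

Call:
{"name": "servo_tool", "arguments": {"plan": [[[-1,0.4,0.92,0,0,0,-0.36],[-1,0.4,0.92,0,0,0,-0.36],[-1,0.4,0.92,0,0,0,-0.36],[-1,0,0,0,0,0,0]]]}}

```text
t: 1.68
ee_pos: [537.6, 93.7, 302.7]
orientation: [-3.13, 0.245, -0.003]
ft_force: [-0.8, 0.8, -0.8]
width: 87.8
grasp_force: 0.0
```

```bash
python3 - <<'E'
from h import *
o=readout.get_obs(); print(o["t"],o["ee_pos"],o["orientation"])
im=vision.get_image("wrist"); cv2.imwrite("pics/w1.png",im[:,:,::-1]); np.save("o1.npy",o,allow_pickle=True)
E
```

```text
1.6833 [537.55537457  93.74501922 302.74214622] [-3.13003881  0.24472986 -0.00331167]
```

View pics/w1.png

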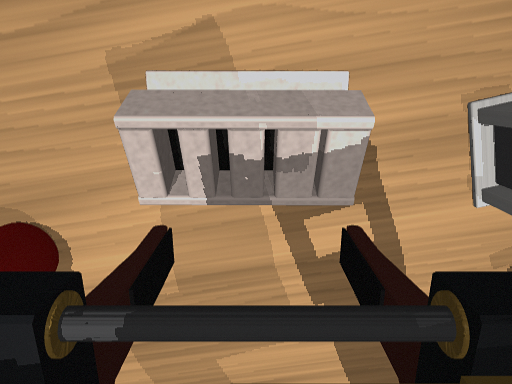

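The wrist view shows the rack squarely: its upper long edge is at row ~120 (cols 116-374), its lower edge is at row ~202 (cols 138-354), and the slots sit between rows 128 and 196. I'll enlarge it to get the slot edges.

```bash
python3 - <<'E'
import cv2
im=cv2.imread("pics/w1.png")[84:214,110:380]
im=cv2.resize(im,(797,384),interpolation=cv2.INTER_CUBIC)
for i in range(0,270,20): cv2.line(im,(int(i*2.952),0),(int(i*2.952),6),(0,0,255),1)
cv2.imwrite("pics/w1c.png",im)
E
```

```text
(no output)
```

View pics/w1c.png

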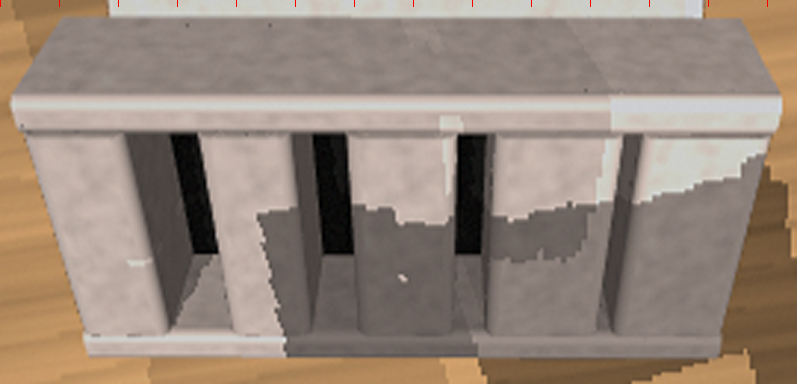

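The crop shows slot rims at crop row 133 (columns ~122-200, 295-347, 452-492, 614-642) and row 332 (columns ~168-232, 305-358, 452-490, 607-618). The face's outer corners are (12,97), (782,97), (718,355) and (87,355).

```bash
python3 - <<'E'
from h import *
o=np.load("o1.npy",allow_pickle=True).item(); c=cam("wrist",o)
px=lambda L: np.array(L,float)/[2.952,2.954]+[110,84]
cor=px([(12,97),(782,97),(718,355),(87,355)])
yaw=np.radians(-9); M=np.array([530,90,83.])
for _ in range(20):
    R=(Ro.from_euler("z",yaw)*Ro.from_euler("y",-25,degrees=True)).as_matrix()
    P=onplane(c,cor,n=R[:,2],pt=M); m=P.mean(0)
    # mid-plane point with z=83.03
    M=m-R[:,0]*((m[2]-83.03)/R[2,0])if 0 else np.array([m[0],m[1],83.03])
    e=(P[0]+P[3]-P[1]-P[2]); yaw=np.arctan2(-e[0],e[1])
print("M",M,"yaw",np.degrees(yaw)); print(((P-M)@R).round(1).tolist())
S=px([(122,133),(200,133),(295,133),(347,133),(452,133),(492,133),(614,133),(642,133),(168,332),(232,332),(305,332),(358,332),(452,332),(490,332),(607,332),(618,332)])
Q=(onplane(c,S,n=R[:,2],pt=M)-M)@R; print(Q.round(1)[:,:2].tolist())
print("slots mid far",Q[:8,1].reshape(4,2).mean(1).round(1),"near",Q[8:,1].reshape(4,2).mean(1).round(1))
for i in range(4): print(i+1,(M+R@[0,67.5-45*(3-i) if 0 else -67.5+45*i,0]).round(1))
# check with top camera
t=cam("top"); B=np.array([[50,107,0],[50,-107,0],[-50,-107,0],[-50,107,0]]); print(proj(t,M+B@R.T).round(1).tolist(),"measured",(np.array([(32,62),(300,108),(280,218),(20,172)])/3.9+[180,170]).round(1).tolist())
E
```

```text
M [551.98298199 102.36615192  83.03      ] yaw -8.950978203114207
[[48.9, 105.9, -0.0], [48.8, -106.4, -0.0], [-48.8, -107.0, -0.0], [-48.9, 107.5, -0.0]]
[[37.5, 77.8], [37.5, 55.7], [37.5, 28.8], [37.5, 14.1], [37.5, -15.6], [37.5, -26.9], [37.5, -61.5], [37.5, -69.4], [-38.3, 78.1], [-38.3, 56.8], [-38.3, 32.4], [-38.3, 14.8], [-38.3, -16.5], [-38.3, -29.2], [-38.3, -68.1], [-38.3, -71.8]]
slots mid far [ 66.8  21.5 -21.3 -65.4] near [ 67.4  23.6 -22.8 -69.9]
1 [541.5  35.7  83. ]
2 [548.5  80.1  83. ]
3 [555.5 124.6  83. ]
4 [562.5 169.   83. ]
[[186.7, 184.2], [255.9, 196.6], [250.6, 226.0], [183.4, 214.0]] measured [[188.2, 185.9], [256.9, 197.7], [251.8, 225.9], [185.1, 214.1]]
```

The rack geometry is consistent: mouth centre at (552,102.4,83), yaw −9°, and the face measures 98×214. Next I'll go above the single stand.

Call:
{"name": "servo_tool", "arguments": {"plan": [[[-1,-0.1,-0.98,-0.15,0,0,0.34],[-1,-0.1,-0.98,-0.15,0,0,0.34],[-1,-0.1,-0.98,-0.15,0,0,0.34],[-1,-0.1,-0.98,-0.15,0,0,0.34],[-1,-0.1,-0.98,-0.15,0,0,0.34]]]}}

```text
t: 2.15
ee_pos: [513.7, -110.0, 272.3]
orientation: [3.141, -0.014, -0.001]
ft_force: [-0.3, -0.9, 0.3]
width: 87.4
grasp_force: 0.0
```

Call:
{"name": "servo_tool", "arguments": {"plan": [[[-1,-0.1,-0.98,-0.15,0,0,0.34],[-1,-0.1,-0.98,-0.15,0,0,0.34],[-1,0,0,0,0,0,0]]]}}

```text
t: 2.4
ee_pos: [505.1, -192.0, 259.6]
orientation: [3.14, 0.071, -0.003]
ft_force: [-0.4, -0.1, -0.4]
width: 87.3
grasp_force: 0.0
```

```bash
python3 - <<'E'
from h import *
o=readout.get_obs(); print(o["t"],o["ee_pos"],Ro.from_rotvec(o["orientation"]).as_matrix()[:,0])
im=vision.get_image("wrist")[:,:,::-1]; cv2.imwrite("pics/w2.png",im); np.save("o2.npy",o,allow_pickle=True)
E
```

```text
2.4 [ 505.09180151 -192.02923469  259.62368697] [ 0.99898749  0.04495471 -0.00174979]
```

View pics/w2.png

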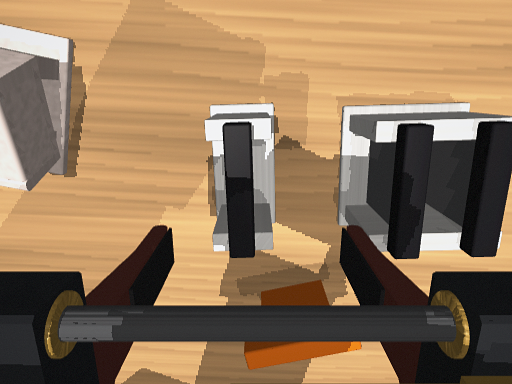

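The single stand's bar spans cols ~225-254 and rows 123-257. The double stand is at right (bars at cols 410 and 488), and the orange piece is below at (305,310).

```bash
python3 - <<'E'
from h import *
o=np.load("o2.npy",allow_pickle=True).item(); c=cam("wrist",o); im=cv2.imread("pics/w2.png")
g=im.max(2)
m=np.zeros_like(g); m[115:265,215:265]=(g[115:265,215:265]<75)
m=cv2.morphologyEx(m,cv2.MORPH_OPEN,np.ones((9,9)))
k=max(cv2.findContours(m,0,1)[0],key=cv2.contourArea); b=cv2.boxPoints(cv2.minAreaRect(k)); print(b.round(1).tolist())
rows=[r for r in range(120,262,12)]
print([(r,*(np.flatnonzero(m[r])[[0,-1]].tolist() if m[r].any() else ())) for r in rows])
L=onplane(c,[(np.flatnonzero(m[r])[0],r) for r in range(135,246,6)],103)[:,:2]
Rr=onplane(c,[(np.flatnonzero(m[r])[-1]+1,r) for r in range(135,246,6)],103)[:,:2]
for A in (L,Rr): s,i=np.polyfit(A[:,0],A[:,1],1); print("yaw",np.degrees(np.arctan(s)),"y at 508",s*508+i)
ys,xs=np.nonzero(m); W=onplane(c,[(240,ys.min()),(240,ys.max()+1)],103); print(W)
E
```

```text
[[222.1999969482422, 122.69999694824219], [250.5, 121.5], [256.1000061035156, 256.6000061035156], [227.8000030517578, 257.79998779296875]]
[(120,), (132, 223, 250), (144, 224, 251), (156, 224, 251), (168, 225, 252), (180, 225, 252), (192, 226, 253), (204, 227, 253), (216, 227, 253), (228, 228, 254), (240, 229, 254), (252, 230, 254)]
yaw 4.018708484734062 y at 508 -169.17193994578736
yaw 4.093644879327032 y at 508 -189.5899599927106
[[ 560.51011841 -177.86559071  103.        ]
 [ 456.28116733 -181.07173489  103.        ]]
```

Call:
{"name": "servo_tool", "arguments": {"plan": [[[-1,0.08,0.32,-0.4,0,0,0.3],[-1,0,0,-0.7,0,0,0],[-1,0,0,-0.7,0,0,0],[-1,0,0,-0.5,0,0,0],[-1,0,0,-0.3,0,0,0]]]}}

```text
t: 2.87
ee_pos: [508.9, -172.0, 154.7]
orientation: [-3.138, -0.118, 0.005]
ft_force: [-0.1, 0.4, 0.5]
width: 88.1
grasp_force: 0.0
```

Call:
{"name": "servo_tool", "arguments": {"plan": [[[0,0,0,0,0,0,0],[1,0,0,0,0,0,0],[1,0,0,0,0,0,0],[1,0,0,0,0,0,0],[1,0,0,0,0,0,0]]]}}

```text
t: 3.28
ee_pos: [511.2, -173.4, 157.9]
orientation: [3.139, 0.118, 0.003]
ft_force: [-0.1, -0.6, 0.1]
width: 57.9
grasp_force: 0.0
```

Call:
{"name": "servo_tool", "arguments": {"plan": [[[0.4,-0.06,-0.15,-0.05,0,0,0],[1,0,0,0,0,0,0],[1,0,0,0,0,0,0],[1,0,0,0,0,0,0],[1,0,0,0,0,0,0]]]}}

```text
t: 3.7
ee_pos: [508.1, -179.3, 154.7]
orientation: [-3.139, -0.118, -0.0]
ft_force: [-0.6, -0.5, 0.6]
width: 24.5
grasp_force: 0.0
```

Call:
{"name": "servo_tool", "arguments": {"plan": [[[1,0,0,0,0,0,0],[1,0,0,0,0,0,0],[1,0,0,0,0,0,0]]]}}

```text
t: 3.95
ee_pos: [508.1, -179.2, 154.7]
orientation: [3.139, 0.118, -0.0]
ft_force: [0.6, -1.0, 0.4]
width: 19.5
grasp_force: 30.0
```

The panel is gripped at 19.5 mm width with 30 N. I'll lift it, carry it and tilt it to 60 mm above slot 1 along the rack axis.

Call:
{"name": "servo_tool", "arguments": {"plan": [[[1,0,0,0.5,0,0,0],[1,0,0,0.8,0,0,0],[1,0,0.2,0.8,0,0,-0.88],[1,0,0.5,0.5,0,0,-0.88],[1,0,0.7,0.25,0,0,-0.89]]]}}

```text
t: 4.37
ee_pos: [509.3, -124.0, 271.6]
orientation: [3.13, -0.254, 0.007]
ft_force: [1.2, 1.2, -2.0]
width: 19.7
grasp_force: 30.0
```

Call:
{"name": "servo_tool", "arguments": {"plan": [[[1,-0.26,0.86,0,-0.156,-0.988,0],[1,-0.26,0.86,0,-0.156,-0.988,0],[1,-0.26,0.86,0,-0.156,-0.988,0],[1,-0.26,0.86,0,-0.156,-0.988,0],[1,-0.26,0.86,0,-0.156,-0.988,0]]]}}

```text
t: 4.78
ee_pos: [457.4, 39.2, 268.3]
orientation: [3.032, -0.239, 0.632]
ft_force: [0.2, -1.2, -1.1]
width: 19.3
grasp_force: 30.0
```

Call:
{"name": "servo_tool", "arguments": {"plan": [[[1,0,0,0,0,0,0],[1,0,0,0,0,0,0],[1,0,0,0,0,0,0]]]}}

```text
t: 5.03
ee_pos: [460.0, 37.3, 268.7]
orientation: [3.031, -0.238, 0.626]
ft_force: [0.2, -0.4, -1.4]
width: 19.5
grasp_force: 30.0
```

```bash
cat >> h.py <<'E'
M0=np.array([552.0,102.4,83.03]); YAW=-8.95
RK=(Ro.from_euler("z",YAW,degrees=True)*Ro.from_euler("y",-25,degrees=True)).as_matrix()
def panel(o,L=144.7):
    """panel origin (assumed L ahead of TCP) in rack-mouth coordinates, and tool misalignment in deg (rack axes)"""
    Rt=Ro.from_rotvec(o["orientation"]).as_matrix()
    p=RK.T@(o["ee_pos"]+Rt[:,2]*L-M0)
    want=RK@np.diag([1,-1,-1.])
    e=Ro.from_matrix(want@Rt.T).as_rotvec(degrees=True)
    return p.round(1), (e/5).round(3)
E
python3 - <<'E'
from h import *
o=readout.get_obs(); print(o["t"],o["ee_pos"],o["ft_force"],o["width"],panel(o))
im=vision.get_image("wrist"); cv2.imwrite("pics/w3.png",im[:,:,::-1]); np.save("o3.npy",o,allow_pickle=True)
E
```

```text
5.0333 [460.04504679  37.26039749 268.6725315 ] [ 0.16894087 -0.43341227 -1.35599909] 19.464361044505683 (array([  1.2, -79.4,  57.7]), array([ 0.01 , -0.331,  0.017]))
```

View pics/w3.png

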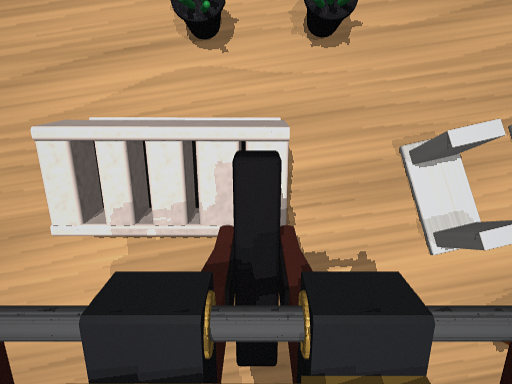

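The wrist view shows the bar (cols 233-280) hovering just right of slot 1, with the rack at left. A little of the shift and tilt was lost, so I'll correct that and come down to ~20 mm above the mouth.

Call:
{"name": "servo_tool", "arguments": {"plan": [[[1,-0.075,0.31,-0.057,0.01,-0.33,0.017],[1,0,0,0,0,0,0],[1,0.18,-0.03,-0.4,0,0,0],[1,0.18,-0.03,-0.4,0,0,0],[1,0,0,0,0,0,0]]]}}

```text
t: 5.5
ee_pos: [471.7, 45.9, 232.3]
orientation: [3.025, -0.241, 0.665]
ft_force: [-0.8, -0.2, -0.6]
width: 19.7
grasp_force: 30.0
```

Call:
{"name": "servo_tool", "arguments": {"plan": [[[1,0,0,0,0,0,0],[1,0,0,0,0,0,0]]]}}

```text
t: 5.67
ee_pos: [471.3, 46.5, 234.5]
orientation: [3.025, -0.24, 0.67]
ft_force: [0.2, -0.0, -0.6]
width: 19.8
grasp_force: 30.0
```

```bash
python3 - <<'E'
from h import *
o=readout.get_obs(); print(o["t"],o["ee_pos"],o["ft_force"],panel(o))
E
```

```text
5.6667 [471.3225161   46.45724063 234.46349452] [ 0.24753978 -0.00783562 -0.60569119] (array([ -0.4, -68. ,  22.5]), array([ 0.001, -0.004,  0.028]))
```

Call:
{"name": "servo_tool", "arguments": {"plan": [[[1,0.157,-0.015,-0.34,0,0,0.028],[1,0,0,0,0,0,0],[1,0,0,0,0,0,0]]]}}

```text
t: 5.92
ee_pos: [477.3, 46.3, 221.0]
orientation: [3.026, -0.236, 0.671]
ft_force: [0.1, 0.2, -0.8]
width: 19.5
grasp_force: 30.0
```

Call:
{"name": "servo_tool", "arguments": {"plan": [[[1,0.031,-0.005,-0.068,0,0,0],[1,0,0,0,0,0,0],[1,0.021,-0.003,-0.045,0,0,0],[1,0,0,0,0,0,0]]]}}

```text
t: 6.25
ee_pos: [479.5, 46.3, 216.2]
orientation: [3.026, -0.235, 0.672]
ft_force: [0.1, -0.1, -1.6]
width: 19.8
grasp_force: 30.0
```

Call:
{"name": "servo_tool", "arguments": {"plan": [[[1,0.021,-0.003,-0.045,0,0,0],[1,0,0,0,0,0,0]]]}}

```text
t: 6.42
ee_pos: [480.4, 46.2, 214.3]
orientation: [3.026, -0.235, 0.672]
ft_force: [0.4, 0.2, -1.0]
width: 19.8
grasp_force: 30.0
```

```bash
python3 - <<'E'
from h import *
o=readout.get_obs(); print(o["t"],o["ee_pos"],o["ft_force"],panel(o))
E
```

```text
6.4167 [480.42060906  46.15551871 214.27402742] [ 0.4206685   0.24603366 -1.02718587] (array([ -0.6, -66.6,   0.4]), array([-0.003,  0.006, -0.015]))
```

Call:
{"name": "servo_tool", "arguments": {"plan": [[[1,0.017,-0.023,-0.045,0,0,0],[1,0,0,0,0,0,0]]]}}

```text
t: 6.58
ee_pos: [481.0, 45.6, 213.6]
orientation: [3.026, -0.235, 0.675]
ft_force: [-11.2, 4.0, 17.8]
width: 19.9
grasp_force: 30.0
```

Call:
{"name": "servo_tool", "arguments": {"plan": [[[1,0.021,-0.003,-0.045,0,0,0],[1,0,0,0,0,0,0]]]}}

```text
t: 6.75
ee_pos: [481.9, 45.6, 212.4]
orientation: [3.026, -0.234, 0.677]
ft_force: [-16.4, 4.7, 28.1]
width: 19.5
grasp_force: 30.0
```

Slot 1 refuses the panel: contact came at the mouth level with ~33 N axial. I'll back out and step 45 mm to slot 2.

Call:
{"name": "servo_tool", "arguments": {"plan": [[[1,-0.209,0.033,0.453,0,0,0],[1,0.0875,0.555,0,0,0,0],[1,0.0875,0.555,0,0,0,0],[1,0,0,0,0,0,0],[1,0,0,0,0,0,0]]]}}

```text
t: 7.17
ee_pos: [480.5, 91.6, 228.8]
orientation: [3.026, -0.232, 0.672]
ft_force: [-0.1, -0.6, -1.3]
width: 19.4
grasp_force: 30.0
```

Call:
{"name": "servo_tool", "arguments": {"plan": [[[1,0,0,0,0,0,0],[1,0,0,0,0,0,0]]]}}

```text
t: 7.33
ee_pos: [480.0, 90.2, 228.4]
orientation: [3.026, -0.236, 0.67]
ft_force: [-0.3, -0.7, -1.8]
width: 20.2
grasp_force: 30.0
```

```bash
python3 - <<'E'
from h import *
o=readout.get_obs(); print(o["t"],o["ee_pos"],o["ft_force"],panel(o))
im=vision.get_image("wrist")[:,:,::-1]; cv2.imwrite("pics/w4.png",im); np.save("o4.npy",o,allow_pickle=True)
E
```

```text
7.3333 [480.02330899  90.16444532 228.4083319 ] [-0.30709229 -0.71554555 -1.78511865] (array([ -1.4, -23.3,  16.3]), array([ 0.001, -0.009, -0.007]))
```

View pics/w4.png

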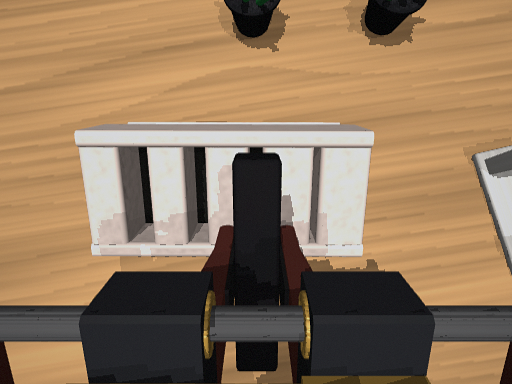

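The bar's centre (col 256) lies over slot 2, whose dark end shows at (257,152). I'll lower the panel there.

Call:
{"name": "servo_tool", "arguments": {"plan": [[[1,0.15,-0.004,-0.262,0,0,0],[1,0,0,0,0,0,0],[1,0.031,-0.005,-0.068,0,0,0],[1,0,0,0,0,0,0]]]}}

```text
t: 7.72
ee_pos: [487.5, 90.0, 215.2]
orientation: [3.026, -0.236, 0.67]
ft_force: [-0.1, -0.3, -1.8]
width: 19.8
grasp_force: 30.0
```

Call:
{"name": "servo_tool", "arguments": {"plan": [[[1,0.021,-0.003,-0.045,0,0,0],[1,0,0,0,0,0,0],[1,0.016,-0.003,-0.034,0,0,0],[1,0,0,0,0,0,0]]]}}

```text
t: 8.05
ee_pos: [489.1, 90.2, 212.6]
orientation: [3.026, -0.235, 0.672]
ft_force: [-2.1, -0.1, 1.9]
width: 19.9
grasp_force: 30.0
```

```bash
python3 - <<'E'
from h import *
o=readout.get_obs(); print(o["t"],o["ee_pos"],o["ft_force"],o["moment"],panel(o))
E
```

```text
8.05 [489.11767717  90.15617874 212.63235997] [-2.0846276  -0.12404674  1.93191719] [ 0.06166327  0.35735024 -0.01499841] (array([  0.3, -21.8,  -1.8]), array([-0.002,  0.007, -0.014]))
```

Call:
{"name": "servo_tool", "arguments": {"plan": [[[1,0.018,-0.021,-0.045,0,0,0],[1,0,0,0,0,0,0]]]}}

```text
t: 8.22
ee_pos: [489.5, 89.5, 211.8]
orientation: [3.026, -0.235, 0.674]
ft_force: [-13.0, 1.5, 20.7]
width: 19.4
grasp_force: 30.0
```

Call:
{"name": "servo_tool", "arguments": {"plan": [[[1,0.021,-0.003,-0.045,0,0,0],[1,0,0,0,0,0,0]]]}}

```text
t: 8.38
ee_pos: [490.5, 89.5, 210.8]
orientation: [3.025, -0.235, 0.676]
ft_force: [-18.8, 2.3, 29.8]
width: 19.5
grasp_force: 30.0
```

```bash
python3 - <<'E'
from h import *
o=readout.get_obs(); print(o["t"],o["ee_pos"],o["ft_force"],o["moment"],panel(o))
E
```

```text
8.3833 [490.48958691  89.4554801  210.77498708] [-18.79404958   2.26952562  29.83929097] [ 0.10367478  0.77217205 -0.11666053] (array([  1.2, -22.1,  -4.1]), array([-0.004,  0.036, -0.017]))
```

Slot 2 also stops it near the mouth: ~35 N axial with no lateral force, so it straddles both rims evenly. Before stepping on, I'll wiggle it sideways under light load to rule out misalignment.

Call:
{"name": "servo_tool", "arguments": {"plan": [[[1,-0.016,0.042,0.034,0,0,0],[1,0,0,0,0,0,0],[1,0,0,0,0,0,0]]]}}

```text
t: 8.63
ee_pos: [490.1, 91.1, 210.7]
orientation: [3.026, -0.235, 0.673]
ft_force: [-7.2, 1.0, 11.1]
width: 19.9
grasp_force: 30.0
```

Call:
{"name": "servo_tool", "arguments": {"plan": [[[1,-0.012,-0.08,0,0,0,0],[1,0,0,0,0,0,0],[1,0,0,0,0,0,0]]]}}

```text
t: 8.88
ee_pos: [490.2, 88.7, 210.8]
orientation: [3.028, -0.234, 0.676]
ft_force: [-6.6, 7.2, 9.1]
width: 19.8
grasp_force: 30.0
```

```bash
python3 - <<'E'
from h import *
o=readout.get_obs(); print(o["t"],o["ee_pos"],o["ft_force"],o["moment"],panel(o))
E
```

```text
8.8833 [490.20843683  88.67488578 210.81124523] [-6.56812041  7.19574762  9.09539315] [1.41243437 0.44383185 0.63680169] (array([  1. , -22.6,  -4. ]), array([-0.027,  0.035, -0.029]))
```

It doesn't drop at any offset and the lateral force stays centred, so slot 2 refuses it. On to slot 3.

Call:
{"name": "servo_tool", "arguments": {"plan": [[[1,-0.209,0.033,0.453,0,0,0],[1,0.09,0.57,0,0,0,0],[1,0.09,0.57,0,0,0,0],[1,0,0,0,0,0,0],[1,0,0,0,0,0,0]]]}}

```text
t: 9.3
ee_pos: [489.0, 134.8, 228.7]
orientation: [3.028, -0.233, 0.669]
ft_force: [-1.0, -0.1, -0.4]
width: 19.4
grasp_force: 30.0
```

Call:
{"name": "servo_tool", "arguments": {"plan": [[[1,0,0,0,0,0,0],[1,0,0,0,0,0,0]]]}}

```text
t: 9.47
ee_pos: [488.4, 133.4, 228.4]
orientation: [3.027, -0.236, 0.667]
ft_force: [-0.6, 0.2, -1.0]
width: 19.8
grasp_force: 30.0
```

```bash
python3 - <<'E'
from h import *
o=readout.get_obs(); print(o["t"],o["ee_pos"],o["ft_force"],panel(o))
E
```

```text
9.4667 [488.36609869 133.35660427 228.36223542] [-0.5781538   0.23570657 -0.95080832] (array([-0.3, 20.8, 15.6]), array([-0.01 , -0.026, -0.007]))
```

Call:
{"name": "servo_tool", "arguments": {"plan": [[[1,0.097,0.04,-0.19,0,0,0],[1,0.09,-0.014,-0.19,0,0,0],[1,0,0,0,0,0,0],[1,0,0,0,0,0,0]]]}}

```text
t: 9.8
ee_pos: [498.0, 132.5, 215.2]
orientation: [3.032, -0.232, 0.66]
ft_force: [0.2, -0.4, -2.1]
width: 19.7
grasp_force: 30.0
```

Call:
{"name": "servo_tool", "arguments": {"plan": [[[1,0.026,-0.004,-0.057,0,0,0],[1,0,0,0,0,0,0],[1,0.021,-0.003,-0.045,0,0,0],[1,0,0,0,0,0,0]]]}}

```text
t: 10.13
ee_pos: [500.3, 132.4, 212.5]
orientation: [3.034, -0.23, 0.661]
ft_force: [0.1, 0.0, -2.0]
width: 19.9
grasp_force: 30.0
```

```bash
python3 - <<'E'
from h import *
o=readout.get_obs(); print(o["t"],o["ee_pos"],o["ft_force"],o["moment"],panel(o))
E
```

```text
10.1333 [500.28893281 132.40293589 212.46030025] [ 0.12781632  0.0246452  -1.95574671] [0.07573662 0.33288006 0.02779848] (array([ 3.1, 22.5, -3.8]), array([-0.061, -0.08 , -0.065]))
```

Call:
{"name": "servo_tool", "arguments": {"plan": [[[1,-0.086,0.038,-0.042,-0.061,-0.08,-0.065],[1,0,0,0,0,0,0],[1,0,0,0,0,0,0]]]}}

```text
t: 10.38
ee_pos: [498.8, 131.4, 214.2]
orientation: [3.033, -0.233, 0.662]
ft_force: [0.5, 0.1, -1.2]
width: 20.1
grasp_force: 30.0
```

```bash
python3 - <<'E'
from h import *
o=readout.get_obs(); print(o["t"],o["ee_pos"],o["ft_force"],o["qpos"].round(2),panel(o))
E
```

```text
10.3833 [498.84622586 131.3578797  214.22613393] [ 0.4802526   0.06253269 -1.18137523] [ 0.32  0.33  2.13 -0.57  0.35  2.54] (array([ 2.8, 21. , -1.7]), array([-0.052, -0.072, -0.045]))
```

The last joint is at its limit (2.54). The grasp and the panel are both symmetric under a half turn, so I'll back out 35 mm and turn the tool 180° about its own axis.

Call:
{"name": "servo_tool", "arguments": {"plan": [[[1,-0.36,0.05,0.79,0,0,0],[1,0,0,0,-0.455,0.0716,0.988],[1,0,0,0,-0.455,0.0716,0.988],[1,0,0,0,-0.455,0.0716,0.988],[1,0,0,0,-0.455,0.0716,0.988]]]}}

```text
t: 10.8
ee_pos: [484.5, 133.4, 246.0]
orientation: [2.945, 0.343, 0.622]
ft_force: [0.8, 0.4, -1.0]
width: 20.0
grasp_force: 30.0
```

```bash
python3 - <<'E'
from h import *
o=readout.get_obs(); print(o["t"],o["ee_pos"],o["ft_force"],o["qpos"].round(2),panel(o))
E
```

```text
10.8 [484.46913359 133.41608581 245.9803833 ] [ 0.84440796  0.39761242 -0.95686123] [ 0.33  0.25  2.13 -0.49  0.43  2.09] (array([ 2.9, 20.4, 33.2]), array([ 1.804, -0.369, -4.04 ]))
```

Call:
{"name": "servo_tool", "arguments": {"plan": [[[1,0,0,0,-0.455,0.0716,0.988],[1,0,0,0,-0.455,0.0716,0.988],[1,0,0,0,-0.455,0.0716,0.988],[1,0,0,0,-0.455,0.0716,0.988],[1,0,0,0,-0.455,0.0716,0.988]]]}}

```text
t: 11.22
ee_pos: [484.5, 133.4, 245.8]
orientation: [2.703, 0.996, 0.545]
ft_force: [-0.0, -0.4, -1.2]
width: 19.9
grasp_force: 30.0
```

Call:
{"name": "servo_tool", "arguments": {"plan": [[[1,0,0,0,-0.455,0.0716,0.988],[1,0,0,0,-0.455,0.0716,0.988],[1,0,0,0,-0.455,0.0716,0.988],[1,0,0,0,-0.455,0.0716,0.988],[1,0,0,0,-0.455,0.0716,0.988]]]}}

```text
t: 11.63
ee_pos: [484.4, 133.4, 245.7]
orientation: [2.335, 1.565, 0.445]
ft_force: [-0.7, 0.4, -1.2]
width: 19.9
grasp_force: 30.0
```

Call:
{"name": "servo_tool", "arguments": {"plan": [[[1,0,0,0,-0.455,0.0716,0.988],[1,0,0,0,-0.455,0.0716,0.988],[1,0,0,0,-0.455,0.0716,0.988],[1,0,0,0,-0.455,0.0716,0.988],[1,0,0,0,-0.455,0.0716,0.988]]]}}

```text
t: 12.05
ee_pos: [484.4, 133.4, 245.7]
orientation: [1.865, 2.031, 0.327]
ft_force: [0.3, 0.3, -0.6]
width: 19.6
grasp_force: 30.0
```

Call:
{"name": "servo_tool", "arguments": {"plan": [[[1,0,0,0,-0.455,0.0716,0.988],[1,0,0,0,-0.455,0.0716,0.988],[1,0,0,0,-0.455,0.0716,0.988],[1,0,0,0,-0.455,0.0716,0.988],[1,0,0,0,-0.455,0.0716,0.988]]]}}

```text
t: 12.47
ee_pos: [484.5, 133.4, 245.7]
orientation: [1.316, 2.381, 0.196]
ft_force: [0.5, 1.4, -1.6]
width: 19.7
grasp_force: 30.0
```

Call:
{"name": "servo_tool", "arguments": {"plan": [[[1,0,0,0,-0.455,0.0716,0.988],[1,0,0,0,-0.455,0.0716,0.988],[1,0,0,0,-0.455,0.0716,0.988],[1,0,0,0,-0.455,0.0716,0.988],[1,0,0,0,-0.455,0.0716,0.988]]]}}

```text
t: 12.88
ee_pos: [484.4, 133.4, 245.7]
orientation: [0.712, 2.606, 0.057]
ft_force: [0.2, -1.1, -1.1]
width: 19.7
grasp_force: 30.0
```

Call:
{"name": "servo_tool", "arguments": {"plan": [[[1,0,0,0,-0.455,0.0716,0.988],[1,0,0,0,-0.455,0.0716,0.988],[1,0,0,0,-0.455,0.0716,0.988],[1,0,0,0,-0.455,0.0716,0.988],[1,0,0,0,0,0,0]]]}}

```text
t: 13.3
ee_pos: [484.4, 133.3, 245.7]
orientation: [0.208, 2.691, -0.054]
ft_force: [0.3, 0.5, -1.7]
width: 19.6
grasp_force: 30.0
```

```bash
sed -i 's/want=RK@np.diag(\[1,-1,-1.\])/want=RK@np.diag([-1,1,-1.])/' h.py; python3 - <<'E'
from h import *
o=readout.get_obs(); print(o["t"],o["ee_pos"],o["ft_force"],o["width"],o["qpos"].round(2),panel(o))
E
```

```text
13.3 [484.41825507 133.33781273 245.67924925] [ 0.29521645  0.49817235 -1.73148412] 19.550950381664716 [ 0.34  0.25  2.14 -0.54  0.42 -0.62] (array([ 4.9, 19.4, 33. ]), array([ 0.074,  0.071, -0.01 ]))
```

Call:
{"name": "servo_tool", "arguments": {"plan": [[[1,-0.08,0.076,-0.042,0.074,0.071,-0.01],[1,0,0,0,0,0,0],[1,0.13,-0.02,-0.283,0,0,0],[1,0.13,-0.02,-0.283,0,0,0],[1,0,0,0,0,0,0]]]}}

```text
t: 13.72
ee_pos: [491.5, 134.6, 219.9]
orientation: [0.218, 2.699, -0.046]
ft_force: [0.2, 0.0, -1.0]
width: 19.7
grasp_force: 30.0
```

Call:
{"name": "servo_tool", "arguments": {"plan": [[[1,0,0,0,0,0,0],[1,0,0,0,0,0,0]]]}}

```text
t: 13.88
ee_pos: [491.6, 134.8, 221.5]
orientation: [0.217, 2.698, -0.046]
ft_force: [-0.2, 0.3, -0.3]
width: 20.2
grasp_force: 30.0
```

```bash
python3 - <<'E'
from h import *
o=readout.get_obs(); print(o["t"],o["ee_pos"],o["ft_force"],o["qpos"].round(2),panel(o))
E
```

```text
13.8833 [491.55655322 134.83061231 221.46524805] [-0.20185999  0.26481299 -0.27172695] [ 0.33  0.3   2.13 -0.58  0.37 -0.56] (array([-0.2, 22.6,  8.1]), array([-0.019, -0.001,  0.044]))
```

Well aligned now (x −0.2, y 22.6, 8 mm above the mouth). I'll descend, applying a small yaw fix.

Call:
{"name": "servo_tool", "arguments": {"plan": [[[1,0.083,-0.013,-0.181,-0.019,0,0.04],[1,0,0,0,0,0,0],[1,0.026,-0.004,-0.057,0,0,0],[1,0,0,0,0,0,0]]]}}

```text
t: 14.22
ee_pos: [496.1, 134.1, 211.5]
orientation: [0.211, 2.698, -0.047]
ft_force: [0.2, -0.5, -1.1]
width: 19.9
grasp_force: 30.0
```

Call:
{"name": "servo_tool", "arguments": {"plan": [[[1,0.021,-0.003,-0.045,0,0,0],[1,0,0,0,0,0,0],[1,0.021,-0.003,-0.045,0,0,0],[1,0,0,0,0,0,0]]]}}

```text
t: 14.55
ee_pos: [497.8, 134.1, 209.1]
orientation: [0.21, 2.696, -0.046]
ft_force: [-7.7, 0.8, 13.5]
width: 19.7
grasp_force: 30.0
```

```bash
python3 - <<'E'
from h import *
o=readout.get_obs(); print(o["t"],o["ee_pos"],o["ft_force"],o["moment"],panel(o))
E
```

```text
14.55 [497.83323442 134.05912194 209.11029533] [-7.71344069  0.76244383 13.50621732] [ 0.08200878  0.48785295 -0.00134214] (array([ 0.6, 22.9, -5.7]), array([-0.   ,  0.019, -0.005]))
```

Contact again at ~15 N. I'll press a little more and wiggle, as in slot 2.

Call:
{"name": "servo_tool", "arguments": {"plan": [[[1,0.005,-0.038,-0.02,0,0,0],[1,0,0,0,0,0,0],[1,0,0,0,0,0,0]]]}}

```text
t: 14.8
ee_pos: [498.0, 133.1, 209.0]
orientation: [0.21, 2.695, -0.044]
ft_force: [-14.0, 4.4, 21.5]
width: 20.2
grasp_force: 30.0
```

Call:
{"name": "servo_tool", "arguments": {"plan": [[[1,0.012,0.076,0,0,0,0],[1,0,0,0,0,0,0],[1,0,0,0,0,0,0]]]}}

```text
t: 15.05
ee_pos: [498.3, 135.0, 208.9]
orientation: [0.211, 2.696, -0.049]
ft_force: [-11.6, -2.4, 21.4]
width: 19.7
grasp_force: 30.0
```

```bash
python3 - <<'E'
from h import *
o=readout.get_obs(); print(o["t"],o["ee_pos"],o["ft_force"],o["moment"],panel(o))
im=vision.get_image("scene"); cv2.imwrite("pics/s5.png",cv2.resize(im[150:230,235:345,::-1],None,fx=7,fy=7,interpolation=cv2.INTER_CUBIC))
E
```

```text
15.05 [498.26932248 135.01994402 208.85050947] [-11.57092187  -2.44001013  21.36240059] [-0.87949765  0.38546917 -0.53063474] (array([ 0.7, 23.7, -6.1]), array([0.016, 0.017, 0.001]))
```

View pics/s5.png

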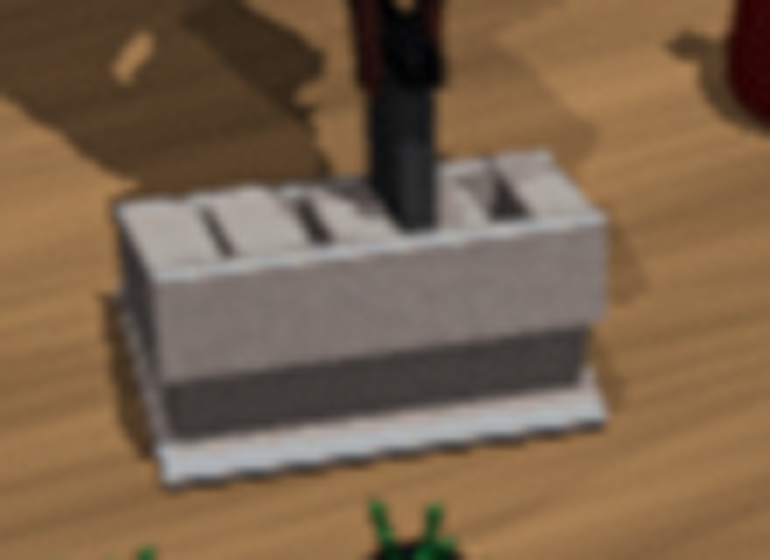

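The plate end face (crop cols ~402-437) is about 17 mm wide by the rack's scale, so this is the 18 mm panel. It rests on slot 3's rims with balanced side forces (±3 N), so slot 3 refuses it too. Moving to slot 4.

Call:
{"name": "servo_tool", "arguments": {"plan": [[[1,-0.23,0.036,0.498,0,0,0],[1,0.086,0.55,0,0,0,0],[1,0.086,0.55,0,0,0,0],[1,0,0,0,0,0,0],[1,0,0,0,0,0,0]]]}}

```text
t: 15.52
ee_pos: [496.2, 181.5, 227.4]
orientation: [0.208, 2.698, -0.047]
ft_force: [-1.0, -0.0, -1.5]
width: 19.7
grasp_force: 30.0
```

Call:
{"name": "servo_tool", "arguments": {"plan": [[[1,0,0,0,0,0,0],[1,0,0,0,0,0,0]]]}}

```text
t: 15.68
ee_pos: [495.6, 180.0, 226.9]
orientation: [0.211, 2.699, -0.048]
ft_force: [0.6, 0.8, -1.6]
width: 19.7
grasp_force: 30.0
```

```bash
python3 - <<'E'
from h import *
o=readout.get_obs(); print(o["t"],o["ee_pos"],o["ft_force"],o["qpos"].round(2),panel(o))
E
```

```text
15.6833 [495.59379758 180.03802304 226.86397712] [ 0.56080667  0.83807858 -1.55177868] [ 0.43  0.32  2.09 -0.59  0.43 -0.48] (array([-0.8, 67.8, 14.3]), array([ 0.012, -0.012,  0.001]))
```

Call:
{"name": "servo_tool", "arguments": {"plan": [[[1,0.09,-0.014,-0.181,0,0,0],[1,0.083,-0.013,-0.181,0,0,0],[1,0,0,0,0,0,0],[1,0,0,0,0,0,0]]]}}

```text
t: 16.02
ee_pos: [502.9, 179.1, 211.8]
orientation: [0.211, 2.699, -0.049]
ft_force: [-0.4, 0.1, -0.7]
width: 19.8
grasp_force: 30.0
```

Call:
{"name": "servo_tool", "arguments": {"plan": [[[1,0.026,-0.004,-0.057,0,0,0],[1,0,0,0,0,0,0],[1,0.026,-0.004,-0.057,0,0,0],[1,0,0,0,0,0,0]]]}}

```text
t: 16.35
ee_pos: [505.1, 179.4, 208.0]
orientation: [0.21, 2.698, -0.047]
ft_force: [-0.4, -0.5, -1.4]
width: 19.9
grasp_force: 30.0
```

Call:
{"name": "servo_tool", "arguments": {"plan": [[[1,0.026,-0.004,-0.057,0,0,0],[1,0,0,0,0,0,0],[1,0,0,0,0,0,0]]]}}

```text
t: 16.6
ee_pos: [506.1, 179.3, 205.9]
orientation: [0.21, 2.698, -0.047]
ft_force: [0.9, -0.4, -1.3]
width: 20.0
grasp_force: 30.0
```

```bash
python3 - <<'E'
from h import *
o=readout.get_obs(); print(o["t"],o["ee_pos"],o["ft_force"],o["moment"],panel(o))
E
```

```text
16.6 [506.12870419 179.26036239 205.8792024 ] [ 0.94854102 -0.40457512 -1.34920625] [0.09212971 0.18686148 0.01541875] (array([ 0. , 68.8, -9.2]), array([ 0.004, -0.   , -0.005]))
```

It's entering slot 4 freely (−9 mm with no force). Continuing down.

Call:
{"name": "servo_tool", "arguments": {"plan": [[[1,0.038,-0.028,-0.09,0,0,0],[1,0.042,-0.007,-0.09,0,0,0],[1,0.042,-0.007,-0.09,0,0,0],[1,0,0,0,0,0,0]]]}}

```text
t: 16.93
ee_pos: [511.0, 177.4, 194.3]
orientation: [0.211, 2.699, -0.048]
ft_force: [0.1, -0.6, -0.9]
width: 20.0
grasp_force: 30.0
```

Call:
{"name": "servo_tool", "arguments": {"plan": [[[1,0.042,-0.007,-0.09,0,0,0],[1,0.042,-0.007,-0.09,0,0,0],[1,0.042,-0.007,-0.09,0,0,0],[1,0,0,0,0,0,0]]]}}

```text
t: 17.27
ee_pos: [516.1, 176.6, 183.6]
orientation: [0.211, 2.699, -0.048]
ft_force: [-0.2, -0.4, -1.6]
width: 19.8
grasp_force: 30.0
```

```bash
python3 - <<'E'
from h import *
o=readout.get_obs(); print(o["t"],o["ee_pos"],o["ft_force"],o["moment"],panel(o))
E
```

```text
17.2667 [516.12599106 176.59140329 183.58866983] [-0.15690879 -0.35356254 -1.64535188] [0.10520461 0.18749464 0.00973462] (array([ -0.2,  67.6, -33.7]), array([ 0.008, -0.008, -0.004]))
```

Call:
{"name": "servo_tool", "arguments": {"plan": [[[1,0.052,-0.008,-0.113,0,0,0],[1,0.052,-0.008,-0.113,0,0,0],[1,0,0,0,0,0,0],[1,0,0,0,0,0,0]]]}}

```text
t: 17.6
ee_pos: [520.2, 176.0, 174.9]
orientation: [0.21, 2.698, -0.048]
ft_force: [0.1, -0.2, -2.4]
width: 19.8
grasp_force: 30.0
```

Call:
{"name": "servo_tool", "arguments": {"plan": [[[1,0.021,-0.003,-0.045,0,0,0],[1,0,0,0,0,0,0],[1,0.021,-0.003,-0.045,0,0,0],[1,0,0,0,0,0,0]]]}}

```text
t: 17.93
ee_pos: [522.0, 175.9, 171.6]
orientation: [0.21, 2.698, -0.047]
ft_force: [-0.8, 0.2, -0.7]
width: 19.8
grasp_force: 30.0
```

Call:
{"name": "servo_tool", "arguments": {"plan": [[[1,0.016,-0.003,-0.034,0,0,0],[1,0,0,0,0,0,0]]]}}

```text
t: 18.1
ee_pos: [522.6, 175.7, 170.2]
orientation: [0.21, 2.698, -0.047]
ft_force: [-1.1, 0.5, -0.6]
width: 20.1
grasp_force: 30.0
```

```bash
python3 - <<'E'
from h import *
o=readout.get_obs(); print(o["t"],o["ee_pos"],o["ft_force"],o["moment"],panel(o))
E
```

```text
18.1 [522.568033   175.71239399 170.23811177] [-1.07620929  0.54371109 -0.58265042] [0.09887945 0.20325625 0.03532136] (array([  0.2,  67.8, -48.6]), array([ 0.004,  0.001, -0.005]))
```

Call:
{"name": "servo_tool", "arguments": {"plan": [[[1,0.016,-0.003,-0.034,0,0,0],[1,0,0,0,0,0,0]]]}}

```text
t: 18.27
ee_pos: [522.9, 175.5, 169.5]
orientation: [0.211, 2.697, -0.048]
ft_force: [-6.3, -0.8, 8.1]
width: 19.6
grasp_force: 30.0
```

Call:
{"name": "servo_tool", "arguments": {"plan": [[[1,0.01,-0.002,-0.023,0,0,0],[1,0,0,0,0,0,0]]]}}

```text
t: 18.43
ee_pos: [522.9, 175.4, 169.5]
orientation: [0.211, 2.697, -0.048]
ft_force: [-13.8, 0.1, 22.3]
width: 19.9
grasp_force: 30.0
```

The panel is on the floor: a firm stop at the expected depth. I'll relieve the force, open, and retract along the axis.

Call:
{"name": "servo_tool", "arguments": {"plan": [[[1,-0.01,0.002,0.023,0,0,0],[0.3,0,0,0,0,0,0],[-0.2,0,0,0,0,0,0],[-1,0,0,0,0,0,0],[-1,0,0,0,0,0,0]]]}}

```text
t: 18.85
ee_pos: [523.4, 175.6, 168.9]
orientation: [0.211, 2.698, -0.047]
ft_force: [0.3, -0.2, 0.9]
width: 42.9
grasp_force: 0.0
```

Call:
{"name": "servo_tool", "arguments": {"plan": [[[-1,0,0,0,0,0,0],[-1,0,0,0,0,0,0],[-1,0,0,0,0,0,0],[-1,0,0,0,0,0,0]]]}}

```text
t: 19.18
ee_pos: [523.2, 175.6, 168.9]
orientation: [0.21, 2.698, -0.047]
ft_force: [0.1, 0.1, 1.1]
width: 69.7
grasp_force: 0.0
```

Call:
{"name": "servo_tool", "arguments": {"plan": [[[-1,-0.1,0.016,0.22,0,0,0],[-1,-0.25,0.04,0.54,0,0,0],[-1,-0.33,0.05,0.72,0,0,0],[-1,-0.33,0.05,0.72,0,0,0],[-1,-0.33,0.05,0.72,0,0,0]]]}}

```text
t: 19.6
ee_pos: [468.6, 183.8, 286.6]
orientation: [0.21, 2.699, -0.047]
ft_force: [-0.2, 0.7, 0.3]
width: 87.7
grasp_force: 0.0
```

Call:
{"name": "servo_tool", "arguments": {"plan": [[[-1,-0.33,0.05,0.72,0,0,0],[-1,-0.2,0,0.5,0,0,0],[-1,0,0,0,0,0,0],[-1,0,0,0,0,0,0]]]}}

```text
t: 19.93
ee_pos: [448.5, 186.1, 335.7]
orientation: [0.21, 2.695, -0.045]
ft_force: [0.3, 0.8, -0.3]
width: 88.0
grasp_force: 0.0
```

```bash
python3 - <<'E'
from h import *
o=readout.get_obs(); print(o["t"],o["ee_pos"],o["ft_force"],o["width"])
im=vision.get_image("scene"); cv2.imwrite("pics/s6.png",cv2.resize(im[110:270,120:380,::-1],None,fx=3,fy=3,interpolation=cv2.INTER_CUBIC))
# expected bar (top face) corners in the scene view when fully down in slot 4
B=np.array([[52,77.5,48],[52,57.5,48],[-52,57.5,48],[-52,77.5,48],[52,67.5,30]]); 
print(((proj(cam("scene"),M0+B@RK.T)-[120,110])*3).round(0).tolist())
E
```

```text
19.9333 [448.491179   186.10906381 335.73857937] [ 0.31223801  0.8207997  -0.29709177] 87.98977151088725
[[577.0, 176.0], [559.0, 178.0], [534.0, 149.0], [551.0, 147.0], [569.0, 193.0]]
```

View pics/s6.png

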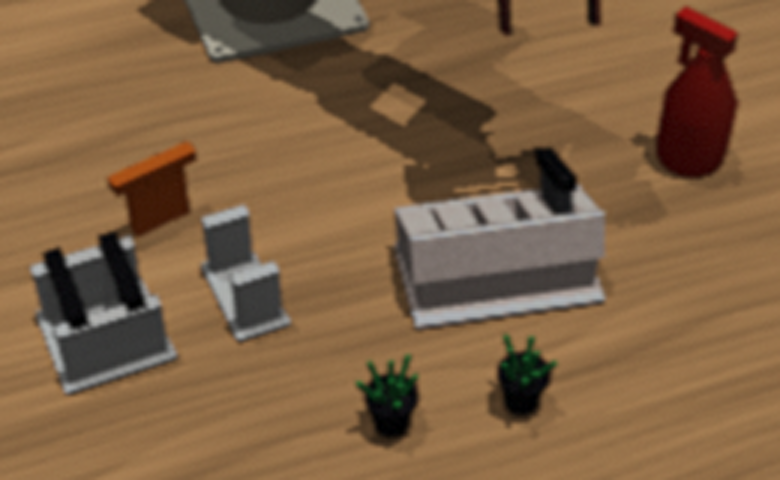

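The panel sits down in slot 4: its bar is at crop (535-577,148-180), right where I projected it for "fully down". The other panels, the bottle and the plants are unmoved, and the gripper is clear. Handing in.

```bash
python3 -c "
from workcell import close_job
print(close_job())"
```

```text
the job is handed in; nothing more can be done
None
```

The panel is on the floor of slot 4 and released, and the job is handed in after about 20 s of the 48 s allowed; slots 1 to 3 each refused it at the mouth, and the panels on the double stand, the bottle and the plants did not move.

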